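# Lock the press screw with spanner and jam nut

## Robot

A 6-joint arm with a two-finger parallel gripper is mounted at the origin on the work surface. World frame = base frame: x ahead of the robot, y to its left, z up, the work surface at z = 0. Lengths are in m, angles in rad, forces in N, time in s.
With the tool pointing down it reaches from about 0.325 to 0.775 m from the base axis. Payload 9.3 kg.
Tool frame: the origin (TCP) lies on the centre line of the jaws, within the pads' length; the fingertips stand 11 mm ahead of it and the grasp point (between the pads) lies 8 mm behind it; z points along the fingers, y is the direction in which the jaws open and shut (so a half turn about z gives the same grasp; the last joint's range is limited). The gripper opens to 85 mm and grips with 20 to 120 N. Pads are 22 mm wide; open, the fingers measure 114 mm over their backs; the gripper's body (76 mm by 85 mm) begins 54 mm behind the grasp point. The pads swing forward as they close: fully open they stand 13 mm farther back than shut.
Start: joints at [1.056, 0.259, 0.021, 1.334, 0, 1.418], TCP at [0.195, 0.514, 0.242] pointing down, gripper open.
Joint ranges: [-3.04, 3.04], [-0.91, 1.82], [-1.04, 1.36], [-1.92, 1.95], [-1.52, 1.45], [-3.14, 3.14]. Speed limits (rad/s): [2.22, 2.22, 2.79, 3.14, 3.14, 3.14].

## Interface

Orientations are given as [roll, pitch, yaw] about the fixed x, y, z axes, in that order (R = Rz(yaw) Ry(pitch) Rx(roll)).
In Python, from station import manip, grab_frame, camera_info, ticket, recognise, silhouettes gives the robot as it stands.
- The arm moves only by the shell command python3 -m creep 'ROWS' [OPENING] [FORCE]. ROWS is JSON, a list that holds one entry, the list of rows, each a list of 6 numbers: the shift along the tool's x, y, z in m, then the turn, a rotation vector about the tool's x, y, z in rad. In form: [[[dx, dy, dz, ax, ay, az], ...]]. A call has 1 to 10 rows; each row is the pose to reach, as a shift and turn from the pose measured when the call began, along the tool's axes at that moment; what a row does not reach only later rows make up. A row lasts 1/10 s, in which the tool goes at most 50 mm and 8.59 degrees, less where a joint would pass 70% of its speed; a pose out of reach is approached as far as the arm can. A call with a gripper value outside its range is refused whole. OPENING is the closure, from -1 (fully open) to 1 (shut), set as the call begins (- or left out, the last holds). The fingers move at their own pace and stop on an object; FORCE is the grip in N (left out, the last holds). Time passes only in rows, so rows that repeat a pose let the fingers close. It gives the time, the measured TCP pose, the force and the opening at its end, in the units of the state.
- manip.observe(): the state, without advancing time (a new reading comes with each control period).
- grab_frame(name): name is "side" or "top" or "wrist"; returns the picture (400x640x3 uint8, red, green, blue); there is no depth.
- camera_info(name): a dict with "mtx" (3x3 intrinsics, pixels), "k1" (the pictures are not rectified: a ray, as slopes to the right and down, at radius r is drawn at 1 + k1 r^2 times it, then the intrinsics apply), "R" (3x3) and "t" (3): a world point X has camera coordinates R X + t. Camera axes: x right, y down, z forward; pixel columns grow to the right and rows downward; lengths in m; the calibration is good to about 2 mm. A picture is of the moment at which its call begins: read the wrist's pose just before it. camera_info takes no time and is no camera call; for the wrist camera it gives the pose at the moment of the call.
- ticket.job_done(): hands the job in, once; it reports no verdict.
Trained networks look in the newest picture that a camera, given by its name, has taken for a name from the list of things; names that differ only in an ending like _2 or _b are one class to them, and where a whole thing is asked for, a point or a joint stands for the part that bears it (a point fixed in the world has none). Each returns a list of dicts, best first, with "confidence" (0 to 1); they miss things now and then, are a little off and sometimes report something else, mostly with a low value. They report only what shows in the picture. A call takes as long as a camera call. They do not tell look-alikes from the thing itself.
- recognise(thing, camera): "position" ([x, y, z] in m, in world coordinates, good to about 4 mm: the middle of the surface that is visible of it).
- silhouettes(thing, camera): "pixels" (400x640 bool, what is visible of it).
The state is a dict: "t": time; "joint_pos": joint angles; "joint_velocities": joint speeds; "joint_efforts": joint torques, N m; "tcp_pos": TCP position; "orientation": TCP orientation; "force": force on the tool from outside, world axes, zero at the start; "ft_torque": the same for the moment, N m; "opening": finger opening in m.
Only numpy, scipy, OpenCV 4.12 (cv2) and the standard library are available. Lean on these libraries where they do the work, as an engineer would, in place of code of your own. Each camera call takes 0.05 s, during which the arm holds its last target. There are 200 camera calls.

## Task

Slide the open spanner onto the hex of the tofu press's screw, with its handle pointing the way the red stripe points, and swing it clockwise (seen from above) until the handle comes up against the yellow stop pin; leave it lying there on its rest so that it holds the screw still. Then pull the locknut's red-knobbed lever clockwise until the nut comes up firmly tight (a good 15 N at the knob), and let go. Do not let the screw run on past its setting, and leave the jar, bowl and brush alone.

Things in the scene. Friction and masses are not known exactly. Their poses are not given: they have to be found in the camera images.
- press: Small tofu press fixed to the bench: dark wooden mould 200 x 270 mm, 66 mm high, with a blue steel crossbar (50 x 335 mm, top face 87 mm above the bench) along its y axis. Origin on the bench under the screw axis; z up. On the crossbar's +y end stands a blue spanner rest (x from -24 to 28 mm, y from 114 to 158 mm, with a ramp falling away on its -x side), whose flat top is 131 mm above the bench, level with the collar under the hex.
- stop_pin (a point): Centre of the yellow stop pin (16 mm diameter, 34 mm tall) standing on the spanner rest at x 19.5, y 136 mm in the press frame. The spanner handle comes against its -x side when the handle lies along the press's +y.
- screw_hex (a point): Centre of the steel hex on top of the vertical screw, on the screw axis, 142 mm above the bench. Hex 36 mm across flats, 22 mm tall (131 to 153 mm above the bench), standing on a round collar of 62 mm diameter. On its top face a red stripe runs from the axis to one corner, along the +y axis of this frame; the two flats parallel to the stripe are the ones the jaw goes over.
- screw (a joint): Angle of the screw (rad), growing clockwise seen from above. At 0 the stripe points along the press's +y, to the spanner rest; starts at -0.80 to -0.40 (stripe points anticlockwise of the rest). Turns stiffly (about 0.3 N m) and has no end stop of its own near. Its setting is right when the spanner on it lies against the stop pin (0 give or take the play of the jaw: final value -0.28 to 0.45); it must never pass 0.60.
- nut_knob (a point): Centre of the upper part of the locknut lever's upright red knob (18 mm diameter, from 99 to 149 mm above the bench; this point is 127 mm above it), 100 mm from the screw axis. The dark lever bar (12 mm diameter, axis 99 mm above the bench) runs from the knob to the brass locknut under the collar.
- locknut (a joint): Angle of the locknut relative to the screw (rad), growing clockwise seen from above as it tightens; starts at 0 to 0.6 and comes up hard and tight at 1.15. It grips the screw's thread with about 0.7 N m, more than the screw's own drag, so an unheld screw turns along with it and this value does not change; and the nut rides along whenever the screw is turned. Play in the jaw lets the screw follow the nut for up to about 0.4 rad before the spanner holds it.
- spanner: Loose steel open-ended spanner, 0.45 kg, lying flat, 16 mm thick; the handle is 22 mm wide. Origin under the middle of its blue grip, on its underside; x points along the spanner to the jaw, z up.
- spanner_grip (a point): Middle of the spanner's blue grip (60 mm long, 22 mm wide, 16 mm thick), 8 mm above its underside, close to its centre of mass; x axis points to the jaw.
- spanner_jaw (a point): Centre of the spanner's jaw, half-way up its thickness, 70 mm ahead (+x) of the grip. Jaw 38 mm wide (1 mm of play on each side of the hex), open to +x, its tips reach about 22 mm beyond this point, flared outwards; the bottom of the jaw is 22 mm behind this point; head 64 mm wide. Properly on, this point lies on the screw axis with the spanner's underside on the collar.
- spanner_tail (a point): Point on the spanner's handle 136 mm behind the jaw centre (66 mm behind the grip); the part that lies on the rest beside the stop pin. The handle ends 24 mm farther on.
- grease: White jar with a steel lid, 60 mm diameter, 75 mm tall, a bystander; origin under its centre.
- bowl: Steel bowl, 110 mm across, 45 mm tall, a bystander; origin under its centre.
- brush: Hand brush lying along its x axis, a bystander; origin under its middle.
Things that resemble listed ones, but are neither listed nor needed, are in the scene too. Of the things that look like the spanner, the middle-sized one is meant.

How it is judged:
By the outcome, as a careful person would: the job done as asked, in the order asked, and still so for the second after the job is handed in, with the robot touching nothing.
It also fails if it takes over 61 s, if anything falls off the work surface, if the arm or the gripper's body presses on something with over 40 N, if the wrist force passes 120 N, or if a joint passes its speed limit or range.

## Working session

There is one attempt and no reset: what is moved stays moved. The work goes in short steps, Python scripts to look and compute and a shell command to move; the robot and the scene stay as the last step left them, time stands still between calls to the robot, and variables do not carry over. Pictures are saved under pics/ and viewed, about 8 in all and at most 12, crops included, and the job is handed in when it is done.

```bash
mkdir -p pics; ls
cat > h.py <<'E'
import numpy as np, cv2
from station import manip, grab_frame, camera_info, ticket, recognise, silhouettes
from scipy.spatial.transform import Rotation as Ro
def save(cam,name):
    im=grab_frame(cam); cv2.imwrite('pics/'+name,im[:,:,::-1]); return im
def proj(cam,X,ci=None):
    c=ci or camera_info(cam); p=np.array(c['R'])@np.array(X)+np.array(c['t']); s=p[:2]/p[2]
    s=s*(1+c['k1']*(s@s)); m=np.array(c['mtx']); return (m@[s[0],s[1],1])[:2]
def back(cam,uv,z,ci=None):
    c=ci or camera_info(cam); m=np.array(c['mtx']); d=np.linalg.solve(m,[uv[0],uv[1],1])[:2]; s=d.copy()
    for _ in range(20): s=d/(1+c['k1']*(s@s))
    R=np.array(c['R']); o=-R.T@np.array(c['t']); r=R.T@np.array([s[0],s[1],1]); return o+r*(z-o[2])/r[2]
def st():
    s=manip.observe(); print(round(s['t'],2),np.round(s['tcp_pos'],4),np.round(s['orientation'],3),'F',np.round(s['force'],1),'op',round(s['opening'],4)); return s
def totool(s,X,yaw=None):
    """tool-frame shift to world point X, and az for tool-y world yaw"""
    R=Ro.from_euler('xyz',s['orientation']); return np.round(R.inv().apply(np.array(X)-s['tcp_pos']),4)
E
python3 - <<'E'
from h import *
s=st();print(s)
a=save('top','top0.png');
for n in ['press','screw_hex','nut_knob','spanner','spanner_grip','spanner_jaw','spanner_tail','stop_pin','grease','bowl','brush']:
    print(n,[(round(r['confidence'],2),np.round(r['position'],3),np.round(proj('top',r['position']))) for r in recognise(n,'top')][:4])
b=save('side','side0.png')
E
```

```text
pics
0.0 [0.1945 0.5141 0.2416] [-3.14 -0.    2.78] F [-0.8  0.2 -0.3] op 0.0856
{'t': 0.0, 'joint_pos': array([ 1.05639518e+00,  2.59208000e-01,  2.07357496e-02,  1.33371526e+00,
       -1.07430738e-05,  1.41819488e+00]), 'joint_velocities': array([ 0.00017456, -0.00051945, -0.00031679, -0.00010516, -0.00118439,
        0.00160541]), 'joint_efforts': array([-1.93553560e-04, -5.55637765e+01,  3.44528997e+01,  1.39027319e-02,
       -1.74416941e-04, -8.40575183e-06]), 'tcp_pos': array([0.19454453, 0.5141423 , 0.24164734]), 'orientation': array([-3.14021601e+00, -2.00855140e-04,  2.77979283e+00]), 'force': array([-0.76058077,  0.21122839, -0.32026967]), 'ft_torque': array([ 0.01281682, -0.03124514,  0.01959579]), 'opening': 0.08555492102756354}
press [(0.87, array([ 0.52 , -0.06 ,  0.067]), array([362., 208.]))]
screw_hex [(0.95, array([ 0.536, -0.074,  0.133]), array([368., 198.])), (0.6, array([0.531, 0.315, 0.018]), array([237., 207.]))]
nut_knob [(0.68, array([ 0.592, -0.123,  0.102]), array([384., 181.]))]
spanner [(0.92, array([0.376, 0.218, 0.012]), array([267., 258.])), (0.85, 
[... 438 characters left out ...]
, array([0.541, 0.316, 0.012]), array([237., 204.]))]
spanner_tail [(0.98, array([0.535, 0.315, 0.017]), array([237., 205.])), (0.65, array([0.606, 0.532, 0.023]), array([168., 182.])), (0.61, array([0.378, 0.217, 0.01 ]), array([268., 258.]))]
stop_pin [(0.51, array([ 0.536, -0.078,  0.131]), array([369., 198.])), (0.31, array([ 0.521, -0.06 ,  0.069]), array([362., 207.])), (0.31, array([0.712, 0.224, 0.075]), array([266., 144.]))]
grease [(0.77, array([0.712, 0.229, 0.074]), array([264., 144.]))]
bowl [(0.83, array([ 0.677, -0.368,  0.021]), array([460., 161.])), (0.66, array([0.713, 0.228, 0.074]), array([265., 144.]))]
brush [(0.94, array([ 0.388, -0.416,  0.02 ]), array([480., 255.]))]
```

Run:
```python
import cv2
a=cv2.imread('pics/top0.png'); c=a[110:300,130:530]; cv2.imwrite('pics/top0c.png',cv2.resize(c,None,fx=2,fy=2,interpolation=cv2.INTER_CUBIC))
```

```text
(no output)
```

View pics/top0c.png

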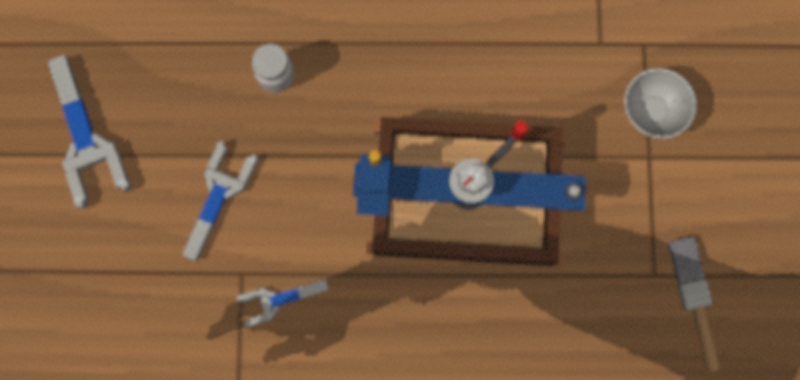

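View pics/side0.png

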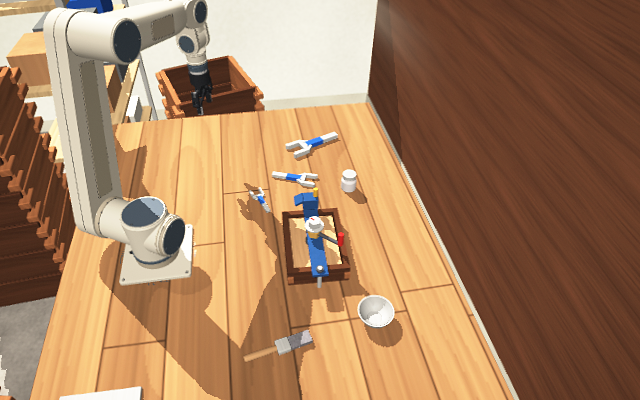

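Candidates for the spanner, in full top-picture pixels: large (169,183), middle (237,206), small (267,258). The middle one matches the description, so I go above it and check it in a close crop. The stripe points down and left, which is anticlockwise of the rest, as expected. The pin is at about (317,188) and the knob at (390,174).

```bash
python3 -m creep '[[[-0.386,-0.067,0,0,0,0],[-0.386,-0.067,0,0,0,0],[-0.386,-0.067,0,0,0,0],[-0.386,-0.067,0,0,0,0],[-0.386,-0.067,0,0,0,0],[-0.386,-0.067,0,0,0,0],[-0.386,-0.067,0,0,0,0],[-0.386,-0.067,0,0,0,0],[-0.386,-0.067,0,0,0,0],[-0.386,-0.067,0,0,0,0]]]' -1
python3 - <<'E'
from h import *
s=st(); ci=camera_info('wrist'); im=save('wrist','w1.png')
R=np.array(ci['R']);print('cam at',-R.T@np.array(ci['t']))
for n in ['spanner','spanner_grip','spanner_jaw','spanner_tail']:
    for r in recognise(n,'wrist')[:3]: print(n,round(r['confidence'],2),np.round(r['position'],4),np.round(proj('wrist',r['position'],ci)))
g=silhouettes('spanner','wrist')
print([(q['confidence'],q['pixels'].sum()) for q in g])
E
```

```text
t: 1.65
tcp_pos: [0.5326, 0.3143, 0.2417]
orientation: [-3.141, -0.001, 2.778]
force: [-0.7, -0.1, 0.0]
opening: 0.0849
1.65 [0.5326 0.3143 0.2417] [-3.141e+00 -1.000e-03  2.778e+00] F [-0.7 -0.1  0. ] op 0.0849
cam at [0.46930795 0.33957503 0.37371431]
spanner 0.94 [0.5316 0.3197 0.0163] [317. 177.]
spanner 0.64 [0.377  0.2188 0.0092] [183.  79.]
spanner 0.56 [0.5975 0.5288 0.0255] [509. 167.]
spanner_grip 0.91 [0.5965 0.5279 0.0206] [505. 166.]
spanner_grip 0.76 [0.5292 0.3159 0.016 ] [313. 176.]
spanner_grip 0.64 [0.6947 0.2432 0.0424] [306. 321.]
spanner_jaw 0.86 [0.6044 0.5256 0.018 ] [503. 173.]
spanner_jaw 0.78 [0.5268 0.3169 0.0163] [313. 174.]
spanner_jaw 0.64 [0.3792 0.2223 0.0133] [185.  79.]
spanner_tail 0.91 [0.5988 0.5311 0.0202] [508. 167.]
spanner_tail 0.74 [0.3751 0.222  0.0143] [183.  75.]
spanner_tail 0.73 [0.5273 0.3185 0.0173] [315. 174.]
[(0.88, np.int64(7871)), (0.7, np.int64(3757)), (0.7, np.int64(2945)), (0.49, np.int64(42))]
```

View pics/w1.png

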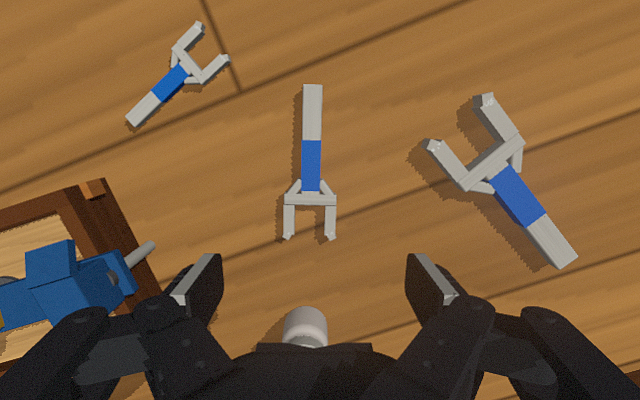

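The middle spanner's tail is at (313,85), its blue grip runs from y=140 to y=191 at x≈311, and its jaw tips are at (288,238) and (331,238). The jaw points along tool -x. The large and small ones are on either side. Next I measure it on its top plane.

Run:
```python
from h import *
s=st(); z=.016; ci=camera_info('wrist')
im=cv2.imread('pics/w1.png'); hsv=cv2.cvtColor(im,cv2.COLOR_BGR2HSV)
m=cv2.inRange(hsv,(105,130,60),(130,255,255)); n,l,stt,c=cv2.connectedComponentsWithStats(m)
for i in range(1,n):
    if stt[i,4]>300: print(stt[i],c[i])
k=l[165,311]; ys,xs=np.nonzero(l==k)
P=np.array([back('wrist',(x,y),z,ci)[:2] for x,y in zip(xs,ys)])
g=P.mean(0); w,V=np.linalg.eigh(np.cov((P-g).T)); print('grip',g,'axis deg',np.degrees(np.arctan2(*V[::-1,1])),'len,wid',np.sqrt(12*w))
a=back('wrist',(313,85),z,ci);b=(back('wrist',(288,238),z,ci)+back('wrist',(331,238),z,ci))/2
print('tail end',a,'tips',b,'len',np.linalg.norm(a-b),'ang',np.degrees(np.arctan2(*(b-a)[1::-1])))
```

```text
1.95 [0.5311 0.3159 0.2427] [3.141 0.    2.781] F [ 0.3  0.9 -0. ] op 0.0852
[151  63  39  39 664] [169.82981928  83.13554217]
[301 140  20  51 920] [310.38369565 165.32391304]
[ 488  164   58   64 1621] [516.86119679 196.10240592]
[   0  240  139   93 6251] [ 63.0012798  285.51703727]
grip [0.51552765 0.31871845] axis deg 157.64892670178446 len,wid [0.02164118 0.05911944]
tail end [0.43374177 0.35283736 0.016     ] tips [0.6004626  0.28529924 0.016     ] len 0.17988116007389007 ang -22.052728185692324
```

```bash
python3 -m creep '[[[0.017,-0.002,0.05,0,0,0.026],[0.017,-0.002,0.1,0,0,0.026],[0.017,-0.002,0.15,0,0,0.026],[0.017,-0.002,0.19,0,0,0.026],[0.017,-0.002,0.21,0,0,0.026],[0.017,-0.002,0.22,0,0,0.026],[0.017,-0.002,0.228,0,0,0.026],[0.017,-0.002,0.228,0,0,0.026]]]' -1
```

```text
t: 2.75
tcp_pos: [0.5146, 0.3204, 0.0149]
orientation: [3.141, 0.001, 2.756]
force: [0.1, -0.2, 0.1]
opening: 0.0852
```

```bash
python3 -m creep '[[[0,0,0,0,0,0],[0,0,0,0,0,0],[0,0,0,0,0,0],[0,0,0,0,0,0],[0,0,0,0,0,0],[0,0,0,0,0,0],[0,0,0,0,0,0],[0,0,0,0,0,0]]]' 1 60
```

```text
t: 3.55
tcp_pos: [0.5146, 0.3202, 0.0156]
orientation: [3.141, 0.001, 2.756]
force: [-2.7, -2.7, 6.0]
opening: 0.0205
```

```bash
python3 -m creep '[[[0,0,-0.03,0,0,0],[0,0,-0.08,0,0,0],[0,0,-0.13,0,0,0],[-0.01,-0.03,-0.17,0,0,0.1],[-0.02,-0.07,-0.2,0,0,0.25],[-0.03,-0.12,-0.23,0,0,0.4],[-0.04,-0.17,-0.25,0,0,0.5],[-0.05,-0.22,-0.26,0,0,0.6],[-0.06,-0.27,-0.27,0,0,0.7],[-0.07,-0.31,-0.285,0,0,0.756]]]' 1 60
```

```text
t: 4.55
tcp_pos: [0.4629, 0.0174, 0.2963]
orientation: [-3.142, -0.001, 1.996]
force: [1.2, -0.0, -5.0]
opening: 0.0201
```

Run:
```python
from h import *
s=st(); print(totool(s,[.456,-.078,.30]))
```

```text
4.55 [0.4629 0.0174 0.2963] [-3.142e+00 -1.000e-03  1.996e+00] F [ 1.2 -0.  -5. ] op 0.0201
[-0.0841 -0.0457 -0.0037]
```

```bash
python3 -m creep '[[[-0.04,-0.022,0,0,0,0],[-0.084,-0.046,0,0,0,0],[-0.084,-0.046,0,0,0,0],[-0.084,-0.046,0,0,0,0]]]'
python3 - <<'E'
from h import *
s=st(); ci=camera_info('wrist'); im=save('wrist','w2.png')
import pickle; pickle.dump(ci,open('ci2.pkl','wb'))
for n in ['screw_hex','nut_knob','spanner_jaw','stop_pin']:
    for r in recognise(n,'wrist')[:2]: print(n,round(r['confidence'],2),np.round(r['position'],4),np.round(proj('wrist',r['position'],ci)))
E
```

```text
t: 4.95
tcp_pos: [0.4551, -0.0793, 0.2957]
orientation: [-3.141, -0.002, 1.993]
force: [-1.0, 1.0, -4.6]
opening: 0.0201
4.95 [ 0.4551 -0.0793  0.2957] [-3.141e+00 -2.000e-03  1.993e+00] F [-1.   1.  -4.6] op 0.0201
screw_hex 0.59 [ 0.5296 -0.068   0.131 ] [385. 211.]
screw_hex 0.34 [ 0.5876 -0.121   0.1052] [403. 264.]
nut_knob 0.62 [ 0.5876 -0.1232  0.1035] [402. 265.]
spanner_jaw 0.86 [ 0.4395 -0.05    0.2923] [307. 201.]
stop_pin 0.91 [0.5545 0.0624 0.1664] [497.  94.]
```

View pics/w2.png

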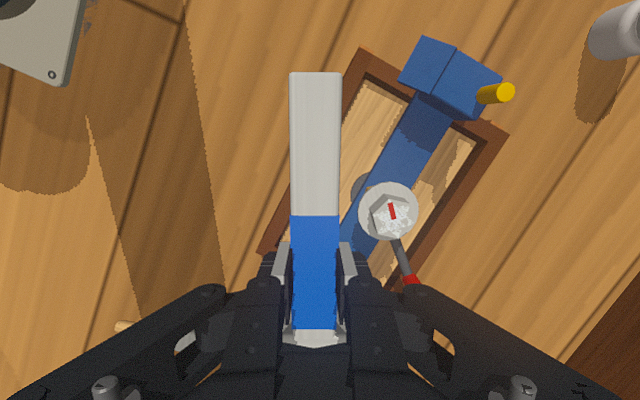

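The hex is at about (391,216) with its red stripe pointing nearly straight up in the image, which is tool +x. The pin top is at (504,92) and the held handle is straight along the tool axis. Now a close crop with measurements.

Run:
```python
from h import *; import pickle
ci=pickle.load(open('ci2.pkl','rb')); im=cv2.imread('pics/w2.png')
hsv=cv2.cvtColor(im,cv2.COLOR_BGR2HSV)
red=cv2.inRange(hsv,(0,140,90),(8,255,255))|cv2.inRange(hsv,(172,140,90),(180,255,255))
sub=np.zeros_like(red); sub[190:240,370:412]=red[190:240,370:412]
ys,xs=np.nonzero(sub); P=np.array([back('wrist',(x,y),.153,ci)[:2] for x,y in zip(xs,ys)])
g=P.mean(0); w,V=np.linalg.eigh(np.cov((P-g).T)); print('stripe n',len(xs),'mid',g,'ang',np.degrees(np.arctan2(*V[::-1,1])),np.sqrt(12*w), 'px',xs.mean(),ys.min(),ys.max())
yel=cv2.inRange(hsv,(20,150,90),(35,255,255)); n,l,q,c=cv2.connectedComponentsWithStats(yel); print(q[1:],c[1:])
ys,xs=np.nonzero(yel)
c=im[175:255,350:430]; cv2.imwrite('pics/w2c.png',cv2.resize(c,(560,560),interpolation=cv2.INTER_CUBIC))
print('pin top',back('wrist',(506,92),.165,ci))
print('handle edges at tail', back('wrist',(290,90),.30,ci),back('wrist',(341,90),.30,ci))
```

```text
stripe n 70 mid [ 0.52771732 -0.06131659] ang 131.92183951408757 [0.00400069 0.0161256 ] px 391.5857142857143 203 218
[[477  82  38  22 592]
 [368 188   1   1   1]] [[496.86993243  92.70101351]
 [368.         188.        ]]
pin top [0.56049512 0.06713855 0.165     ]
handle edges at tail [ 0.4145997  -0.00978697  0.3       ] [ 0.43286253 -0.00158226  0.3       ]
```

View pics/w2c.png

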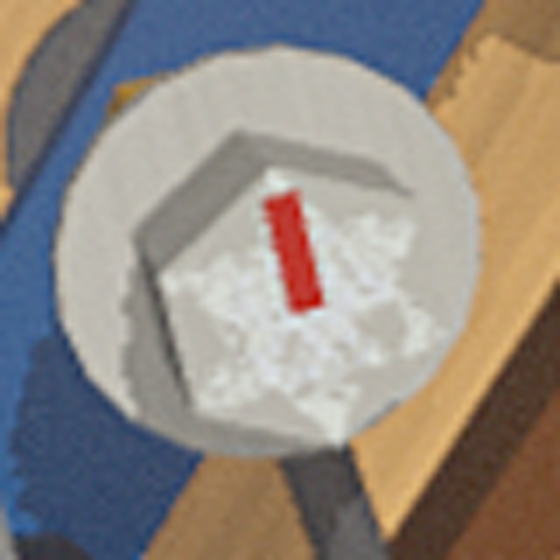

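Run:
```python
from h import *; import pickle
ci=pickle.load(open('ci2.pkl','rb'))
f=lambda u,v: back('wrist',(350+u/7-.4,175+v/7-.4),.153,ci)[:2]
C=[f(*p) for p in [(272,172),(160,272),(195,410),(340,440),(440,335),(408,200)]]
ctr=np.mean(C,0); print('ctr',ctr,[np.round(np.linalg.norm(c-ctr)*1e3,1) for c in C],[np.round(np.degrees(np.arctan2(*(c-ctr)[::-1]))%60,1) for c in C])
a=f(281,190);b=f(310,310);print('stripe',np.degrees(np.arctan2(*(a-b)[::-1])),b)
s=st(); 
for ax in (ctr,np.array([.5331,-.0673])):
    th=np.radians(131.5); d=np.array([np.cos(th),np.sin(th)])
    for k in (.0714+.06,.0714): print(ax,ax+k*d,totool(s,[*(ax+k*d),.149]),'az',s['orientation'][2]-th)
```

```text
ctr [ 0.53232536 -0.06753007] [np.float64(19.4), np.float64(20.0), np.float64(20.2), np.float64(20.4), np.float64(19.3), np.float64(19.7)] [np.float64(10.1), np.float64(10.3), np.float64(11.7), np.float64(12.8), np.float64(12.0), np.float64(12.9)]
stripe 130.8907213773303 [ 0.53351769 -0.06759254]
5.2 [ 0.4557 -0.0768  0.2962] [-3.141e+00 -1.000e-03  1.998e+00] F [-0.2 -0.1 -5.2] op 0.0206
[ 0.53232536 -0.06753007] [0.44525709 0.03088271] [0.1022 0.0352 0.1473] az -0.296807990377963
[ 0.53232536 -0.06753007] [ 0.48501429 -0.01405463] [0.0448 0.0527 0.1472] az -0.296807990377963
[ 0.5331 -0.0673] [0.44603173 0.03111278] [0.1021 0.036  0.1473] az -0.296807990377963
[ 0.5331 -0.0673] [ 0.48578893 -0.01382456] [0.0447 0.0535 0.1472] az -0.296807990377963
```

```bash
python3 -m creep '[[[0.04,0.012,0,0,0,-0.12],[0.08,0.025,0,0,0,-0.24],[0.102,0.0355,0.03,0,0,-0.297],[0.102,0.0355,0.07,0,0,-0.297],[0.102,0.0355,0.11,0,0,-0.297],[0.102,0.0355,0.135,0,0,-0.297],[0.102,0.0355,0.147,0,0,-0.297],[0.102,0.0355,0.147,0,0,-0.297],[0.102,0.0355,0.147,0,0,-0.297]]]'
python3 - <<'E'
from h import *
p=[];o=[]
for i in range(4):
    grab_frame('side'if i else 'top'); s=manip.observe(); p.append(s['tcp_pos']);o.append(s['orientation'])
s=st(); p=np.mean(p,0); yaw=np.mean([q[2] for q in o]); print(p,np.mean(o,0))
s['tcp_pos']=p; th=np.radians(131.5); d=np.array([np.cos(th),np.sin(th)]); ax=np.array([.5328,-.0674])
print('final',totool(s,[*(ax+.0714*d),.149]),'az',yaw-th)
ci=camera_info('side'); im=grab_frame('side'); u,v=proj('side',[*ax,.15]).astype(int); print(u,v)
cv2.imwrite('pics/s3.png',cv2.resize(im[v-50:v+50,u-70:u+60,::-1],None,fx=6,fy=6,interpolation=cv2.INTER_CUBIC))
E
```

```text
t: 6.1
tcp_pos: [0.4458, 0.0315, 0.1498]
orientation: [3.141, -0.001, 2.297]
force: [-0.5, -0.1, -4.4]
opening: 0.0204
6.3 [0.4461 0.0309 0.1501] [3.14  0.    2.296] F [-0.5  0.3 -4.8] op 0.0198
[0.44618645 0.03108031 0.15021147] [3.14042238e+00 3.80872267e-04 2.29601996e+00]
final [-0.0597 -0.0004  0.0012] az 0.0009119892072062541
313 219
```

View pics/s3.png

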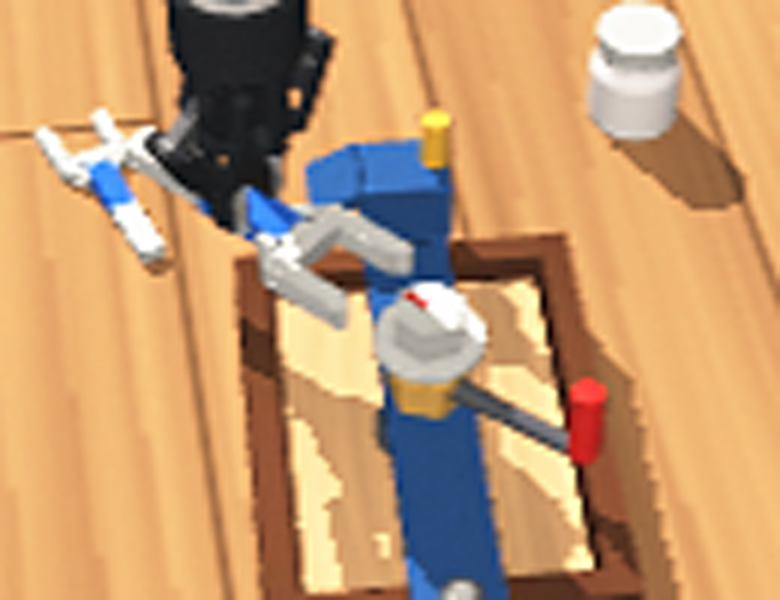

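The jaw is level and faces the hex, with the stripe on its centre line. I slide it on and watch the force.

```bash
python3 -m creep '[[[-0.012,0,0.001,0,0,0],[-0.022,0,0.001,0,0,0],[-0.03,0,0.001,0,0,0],[-0.037,0,0.001,0,0,0],[-0.043,0,0.001,0,0,0]]]'
```

```text
t: 6.85
tcp_pos: [0.475, -0.0021, 0.1489]
orientation: [3.141, -0.0, 2.295]
force: [0.1, 0.5, -4.6]
opening: 0.0205
```

```bash
python3 -m creep '[[[-0.006,0,0,0,0,0],[-0.011,0,0,0,0,0],[-0.016,0,0,0,0,0],[-0.016,0,0,0,0,0]]]'
```

```text
t: 7.25
tcp_pos: [0.4856, -0.0141, 0.1487]
orientation: [3.141, -0.001, 2.295]
force: [0.3, 0.1, -5.9]
opening: 0.0203
```

```bash
python3 -m creep '[[[-0.0004,0.0071,0,0,0,0.1],[-0.0014,0.0142,0,0,0,0.2],[-0.0032,0.0211,0,0,0,0.3],[-0.0056,0.0278,0,0,0,0.4],[-0.0056,0.0278,0,0,0,0.4]]]'
```

```text
t: 7.75
tcp_pos: [0.5103, -0.0001, 0.1485]
orientation: [-3.141, -0.0, 1.893]
force: [-1.1, -3.3, -3.5]
opening: 0.0202
```

Run:
```python
from h import *
s=st(); ax=np.array([.5328,-.0674]); d=s['tcp_pos'][:2]-ax; print(np.linalg.norm(d),np.degrees(np.arctan2(*d[::-1])),s['ft_torque'])
im=grab_frame('side'); u,v=proj('side',[*ax,.15]).astype(int)
cv2.imwrite('pics/s4.png',cv2.resize(im[v-50:v+50,u-70:u+60,::-1],None,fx=6,fy=6,interpolation=cv2.INTER_CUBIC))
```

```text
7.75 [ 5.103e-01 -1.000e-04  1.485e-01] [-3.141 -0.     1.893] F [-1.1 -3.3 -3.5] op 0.0202
0.07092921422075231 108.52864497753266 [-0.62823749  0.38012103 -0.15172346]
```

View pics/s4.png

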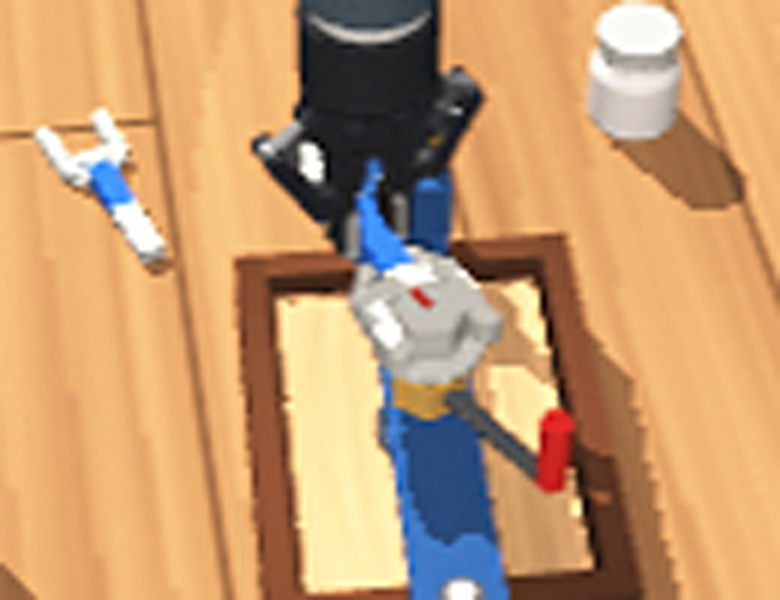

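The jaw is seated around the hex, and the stripe and knob have turned with it. I carry on towards the pin.

```bash
python3 -m creep '[[[-0.0004,0.0071,0,0,0,0.1],[-0.0014,0.0142,0,0,0,0.2],[-0.0032,0.0211,0,0,0,0.3],[-0.0041,0.0238,0,0,0,0.34],[-0.0046,0.0252,0,0,0,0.36]]]'
```

```text
t: 8.3
tcp_pos: [0.535, 0.0035, 0.1484]
orientation: [-3.14, -0.0, 1.538]
force: [-1.8, -2.2, -5.0]
opening: 0.02
```

```bash
python3 -m creep '[[[0,0.0014,0,0,0,0.02],[-0.0001,0.0028,0,0,0,0.04],[-0.0001,0.0035,0,0,0,0.05]]]'; python3 -c "
from h import *
s=st(); d=s['tcp_pos'][:2]-np.array([.5328,-.0674]); print(np.linalg.norm(d),np.degrees(np.arctan2(*d[::-1])),s['ft_torque'])"
```

```text
t: 8.6
tcp_pos: [0.537, 0.0034, 0.1485]
orientation: [-3.138, 0.0, 1.49]
force: [-10.4, -2.1, 2.0]
opening: 0.02
8.6 [0.537  0.0034 0.1485] [-3.138  0.     1.49 ] F [-10.4  -2.1   2. ] op 0.02
0.07096729949272287 86.60365931967442 [-0.35224958  2.07156184  1.27319752]
```

```bash
python3 -m creep '[[[0,0,0.001,0,0,0],[0,0,0.002,0,0,0],[0,0,0.002,0,0,0]]]'
```

```text
t: 8.9
tcp_pos: [0.5369, 0.0035, 0.1475]
orientation: [-3.139, 0.0, 1.492]
force: [-5.5, -0.9, 4.2]
opening: 0.0201
```

```bash
python3 -m creep '[[[0,0,0,0,0,0],[0,0,0,0,0,0],[0,0,0,0,0,0],[0,0,0,0,0,0]]]' -1; python3 -m creep '[[[0,0,-0.04,0,0,0],[0,0,-0.09,0,0,0],[0,0,-0.14,0,0,0],[-0.06,0,-0.15,0,0,0],[-0.11,0,-0.15,0,0,0],[-0.11,0,-0.15,0,0,0]]]'
python3 - <<'E'
from h import *; import pickle
s=st(); ci=camera_info('wrist'); pickle.dump(ci,open('ci5.pkl','wb')); im=save('wrist','w5.png')
for n in ['screw_hex','nut_knob']:
    for r in recognise(n,'wrist')[:2]: print(n,round(r['confidence'],2),np.round(r['position'],4),np.round(proj('wrist',r['position'],ci)))
E
```

```text
t: 9.3
tcp_pos: [0.5372, 0.0035, 0.1477]
orientation: [-3.14, 0.0, 1.492]
force: [0.5, -0.5, -0.8]
opening: 0.077
t: 9.9
tcp_pos: [0.5288, -0.1097, 0.298]
orientation: [-3.141, 0.001, 1.489]
force: [0.7, 0.2, 0.1]
opening: 0.0853
9.9 [ 0.5288 -0.1097  0.298 ] [-3.141e+00  1.000e-03  1.489e+00] F [0.7 0.2 0.1] op 0.0853
screw_hex 0.94 [ 0.5415 -0.0766  0.1497] [325. 159.]
nut_knob 0.6 [ 0.5442 -0.1546  0.1065] [331. 224.]
nut_knob 0.39 [ 0.5342 -0.028   0.146 ] [312. 104.]
```

View pics/w5.png

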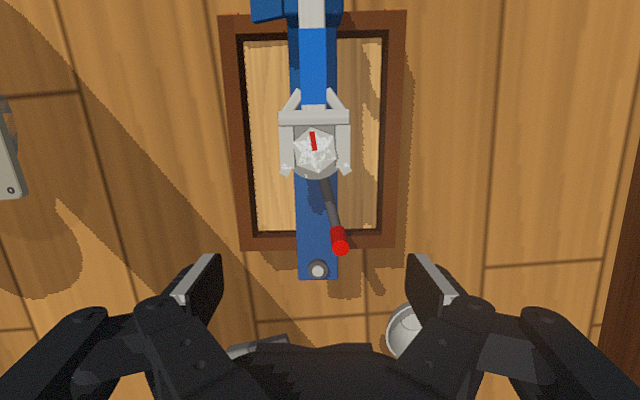

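The spanner is on the hex with its handle along the bar. The stripe still lags about 10° anticlockwise (jaw play), and the knob's top end is at about (340,248). Now I measure the knob and the stripe.

Run:
```python
from h import *; import pickle
ci=pickle.load(open('ci5.pkl','rb')); im=cv2.imread('pics/w5.png'); hsv=cv2.cvtColor(im,cv2.COLOR_BGR2HSV)
red=cv2.inRange(hsv,(0,140,60),(8,255,255))|cv2.inRange(hsv,(172,140,60),(180,255,255))
n,l,q,c=cv2.connectedComponentsWithStats(red)
ax=np.array([.5328,-.0674])
for i in range(1,n):
    if q[i,4]<20: continue
    print(q[i],c[i])
    if c[i][1]<190:
        ys,xs=np.nonzero(l==i);P=np.array([back('wrist',(x,y),.153,ci)[:2] for x,y in zip(xs,ys)])
        g=P.mean(0);w,V=np.linalg.eigh(np.cov((P-g).T));print('stripe',g,np.degrees(np.arctan2(*V[::-1,1]))%180)
    else:
        for uv,z in (((341,248),.149),(c[i],.13)):
            k=back('wrist',uv,z,ci)[:2]; print('knob',k,np.linalg.norm(k-ax),np.degrees(np.arctan2(*(k-ax)[::-1])))
```

```text
[309 132   8  19  84] [312.85714286 140.64285714]
stripe [ 0.53227706 -0.0592221 ] 95.36895363175228
[330 225  20  31 472] [338.96822034 240.29449153]
knob [ 0.55149353 -0.16598659] 0.10034322646853915 -79.26330509214431
knob [ 0.55097728 -0.16553821] 0.09980742222450363 -79.50652432676269
```

The knob measures 100.3 mm from the axis at bearing -79.4°, which fits, and the screw is at about -0.15. I go over the knob and grip it with the jaws tangential to its path.

```bash
python3 -m creep '[[[-0.03,0.015,0,0,0,-0.13],[-0.0543,0.0272,0.03,0,0,-0.267],[-0.0543,0.0272,0.08,0,0,-0.267],[-0.0543,0.0272,0.12,0,0,-0.267],[-0.0543,0.0272,0.15,0,0,-0.267],[-0.0543,0.0272,0.165,0,0,-0.267],[-0.0543,0.0272,0.174,0,0,-0.267],[-0.0543,0.0272,0.174,0,0,-0.267]]]' -1
```

```text
t: 10.85
tcp_pos: [0.5509, -0.1613, 0.1225]
orientation: [-3.138, -0.002, 1.758]
force: [-0.2, 0.9, 1.4]
opening: 0.0854
```

```bash
python3 -m creep '[[[0,0,0,0,0,0],[0,0,0,0,0,0],[0,0,0,0,0,0],[0,0,0,0,0,0],[0,0,0,0,0,0],[0,0,0,0,0,0],[0,0,0,0,0,0]]]' 1 60; python3 -c "
from h import *
s=st(); d=s['tcp_pos'][:2]-np.array([.5328,-.0674]); print(np.linalg.norm(d),np.degrees(np.arctan2(*d[::-1])),s['ft_torque'],s['joint_pos'])"
```

```text
t: 11.55
tcp_pos: [0.5508, -0.1616, 0.123]
orientation: [-3.138, -0.001, 1.758]
force: [-3.4, -1.0, 6.5]
opening: 0.0168
11.55 [ 0.5508 -0.1616  0.123 ] [-3.138e+00 -1.000e-03  1.758e+00] F [-3.4 -1.   6.5] op 0.0168
0.09588664289524194 -79.20094328597574 [-0.08037802  0.46588305  0.02640091] [-4.31177606e-01  3.60104675e-01 -1.42604378e-01  1.07168369e+00
 -7.45281165e-04  9.52443393e-01]
```

```bash
python3 -m creep '[[[0.0005,-0.0096,-0.001,0,0,0.1],[0.0019,-0.0191,-0.002,0,0,0.2],[0.0043,-0.0284,-0.002,0,0,0.3],[0.0076,-0.0374,-0.002,0,0,0.4],[0.0117,-0.0460,-0.002,0,0,0.5],[0.0117,-0.0460,-0.002,0,0,0.5]]]'
python3 - <<'E'
from h import *
def rep():
    s=st(); d=s['tcp_pos'][:2]-np.array([.5328,-.0674]); t=np.arctan2(*d[::-1]); print('r',np.linalg.norm(d),'ang',np.degrees(t),'Ftan(ccw+)',s['force'][:2]@[-np.sin(t),np.cos(t)],'Frad',s['force'][:2]@[np.cos(t),np.sin(t)]); return s
rep()
E
```

```text
t: 12.15
tcp_pos: [0.5023, -0.1583, 0.1236]
orientation: [-3.135, -0.0, 1.255]
force: [2.6, -1.7, -18.1]
opening: 0.0167
12.15 [ 0.5023 -0.1583  0.1236] [-3.135 -0.     1.255] F [  2.6  -1.7 -18.1] op 0.0167
r 0.09590512149694527 ang -108.55844093194109 Ftan(ccw+) 2.992986397694177 Frad 0.8376304991149757
```

```bash
python3 -m creep '[[[0.0001,-0.0048,0.001,0,0,0.05],[0.0005,-0.0096,0.0015,0,0,0.1],[0.0011,-0.0143,0.0015,0,0,0.15]]]'
cat >> h.py <<'E'
def rep():
    s=st(); d=s['tcp_pos'][:2]-np.array([.5328,-.0674]); t=np.arctan2(*d[::-1]); print('r',np.linalg.norm(d),'ang',np.degrees(t),'Ftan(ccw+)',s['force'][:2]@[-np.sin(t),np.cos(t)],'Frad',s['force'][:2]@[np.cos(t),np.sin(t)]); return s
E
python3 - <<'E'
from h import *
s=rep(); im=grab_frame('side'); u,v=proj('side',[.5328,-.0674,.15]).astype(int)
cv2.imwrite('pics/s6.png',cv2.resize(im[v-50:v+50,u-70:u+60,::-1],None,fx=6,fy=6,interpolation=cv2.INTER_CUBIC))
E
```

```text
t: 12.45
tcp_pos: [0.4908, -0.1537, 0.1231]
orientation: [-3.14, 0.001, 1.105]
force: [5.9, -3.3, -0.5]
opening: 0.0163
12.45 [ 0.4908 -0.1537  0.1231] [-3.140e+00  1.000e-03  1.105e+00] F [ 5.9 -3.3 -0.5] op 0.0163
r 0.09599679994208637 ang -115.92237329545895 Ftan(ccw+) 6.798707189070811 Frad 0.40464429016567394
```

View pics/s6.png

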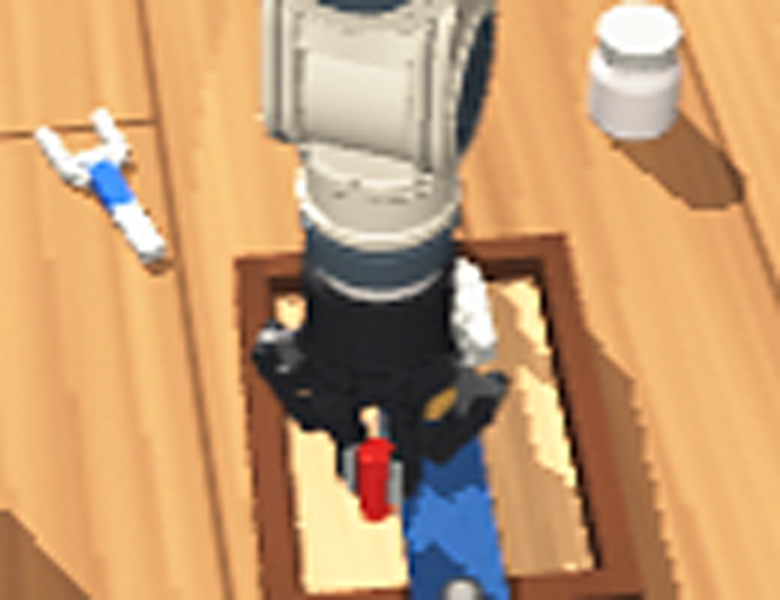

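The tangential force of 6.8 N matches the nut's 0.7 N m, so the spanner is holding the screw. I go on in small steps.

```bash
for i in 1 ; do python3 -m creep '[[[0.0001,-0.0038,0,0,0,0.04],[0.0003,-0.0077,0,0,0,0.08],[0.0007,-0.0115,0,0,0,0.12],[0.0012,-0.0152,0,0,0,0.16],[0.0019,-0.0191,0,0,0,0.2]]]'; python3 -c "
from h import *; rep()"; done
```

```text
t: 13.0
tcp_pos: [0.4749, -0.1438, 0.1233]
orientation: [-3.141, 0.001, 0.903]
force: [3.3, -4.5, -6.4]
opening: 0.0165
13.0 [ 0.4749 -0.1438  0.1233] [-3.141e+00  1.000e-03  9.030e-01] F [ 3.3 -4.5 -6.4] op 0.0165
r 0.09587680908449302 ang -127.16824314245788 Ftan(ccw+) 5.379700006606571 Frad 1.6227439528988052
```

```bash
python3 -m creep '[[[0.0001,-0.0029,0,0,0,0.03],[0.0002,-0.0058,0,0,0,0.06],[0.0004,-0.0086,0,0,0,0.09],[0.0007,-0.0115,0,0,0,0.12]]]'; python3 -c "
from h import *; rep()"
```

```text
t: 13.4
tcp_pos: [0.468, -0.1379, 0.1235]
orientation: [3.138, 0.002, 0.784]
force: [10.2, -13.0, -14.1]
opening: 0.0167
13.4 [ 0.468  -0.1379  0.1235] [3.138e+00 2.000e-03 7.840e-01] F [ 10.2 -13.  -14.1] op 0.0167
r 0.09576092035162341 ang -132.57702683188464 Ftan(ccw+) 16.26617642543404 Frad 2.6979170271487396
```

```bash
python3 -m creep '[[[0,-0.0015,0,0,0,0.01],[0,-0.003,0.001,0,0,0.02],[0.0001,-0.003,0.001,0,0,0.02]]]'; python3 -c "
from h import *; rep()"
```

```text
t: 13.7
tcp_pos: [0.4682, -0.1375, 0.1232]
orientation: [3.132, 0.001, 0.765]
force: [7.5, -9.9, -5.7]
opening: 0.0163
13.7 [ 0.4682 -0.1375  0.1232] [3.132e+00 1.000e-03 7.650e-01] F [ 7.5 -9.9 -5.7] op 0.0163
r 0.09535289517831608 ang -132.6353154825564 Ftan(ccw+) 12.205483582856658 Frad 2.170580330750518
```

```bash
python3 -m creep '[[[0,-0.003,0,0,0,0],[0,-0.005,0,0,0,0],[0.0001,-0.006,0,0,0,0],[0.0001,-0.006,0,0,0,0]]]'; python3 -c "
from h import *; rep()"
```

```text
t: 14.1
tcp_pos: [0.4674, -0.1366, 0.1235]
orientation: [3.124, 0.002, 0.765]
force: [15.2, -18.9, -17.5]
opening: 0.0167
14.1 [ 0.4674 -0.1366  0.1235] [3.124e+00 2.000e-03 7.650e-01] F [ 15.2 -18.9 -17.5] op 0.0167
r 0.0952298169496991 ang -133.3615253340338 Ftan(ccw+) 24.067621548272843 Frad 3.3233207283553075
```

24 N at the knob and the angle no longer moves, so the nut is tight. I unload and let go.

```bash
python3 -m creep '[[[0,0,0,0,0,0],[0,0,0,0,0,0]]]'; python3 -m creep '[[[0,0,0,0,0,0],[0,0,0,0,0,0],[0,0,0,0,0,0],[0,0,0,0,0,0],[0,0,0,0,0,0]]]' -1;  python3 -m creep '[[[0,0,-0.03,0,0,0],[0,0,-0.08,0,0,0],[0,0,-0.13,0,0,0],[0,0,-0.17,0,0,0],[0,0,-0.17,0,0,0]]]'
python3 - <<'E'
from h import *; import pickle
s=st(); ci=camera_info('wrist'); pickle.dump(ci,open('ci7.pkl','wb')); im=save('wrist','w7.png')
E
```

```text
t: 14.3
tcp_pos: [0.4686, -0.1378, 0.1233]
orientation: [3.123, 0.002, 0.766]
force: [6.5, -8.3, -9.7]
opening: 0.0165
t: 14.8
tcp_pos: [0.4686, -0.1378, 0.1235]
orientation: [3.122, 0.001, 0.767]
force: [-0.3, 0.8, -0.4]
opening: 0.0851
t: 15.3
tcp_pos: [0.4679, -0.1357, 0.299]
orientation: [3.114, -0.002, 0.767]
force: [1.3, -0.3, 0.2]
opening: 0.0851
15.3 [ 0.4679 -0.1357  0.299 ] [ 3.114e+00 -2.000e-03  7.670e-01] F [ 1.3 -0.3  0.2] op 0.0851
```

View pics/w7.png

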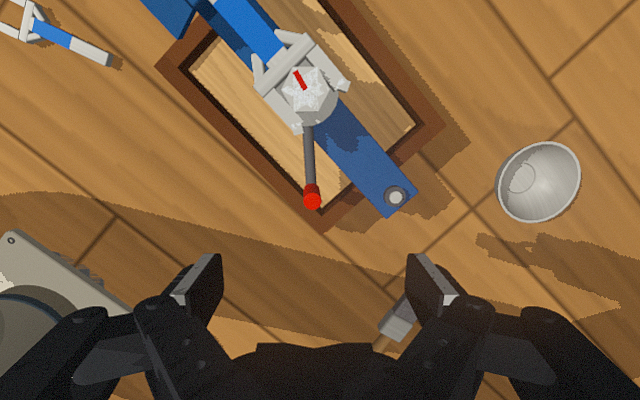

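The spanner is still on the hex, the stripe runs roughly along the handle at (300,80), and the knob is free at (312,198). Next come the final numbers and a side crop of the pin contact.

Run:
```python
from h import *; import pickle
ci=pickle.load(open('ci7.pkl','rb')); im=cv2.imread('pics/w7.png'); hsv=cv2.cvtColor(im,cv2.COLOR_BGR2HSV)
red=cv2.inRange(hsv,(0,140,60),(8,255,255))|cv2.inRange(hsv,(172,140,60),(180,255,255))
n,l,q,c=cv2.connectedComponentsWithStats(red); ax=np.array([.5328,-.0674])
for i in range(1,n):
    if q[i,4]<20: continue
    if c[i][1]<150:
        ys,xs=np.nonzero(l==i);P=np.array([back('wrist',(x,y),.153,ci)[:2] for x,y in zip(xs,ys)])
        g=P.mean(0);w,V=np.linalg.eigh(np.cov((P-g).T));a=np.degrees(np.arctan2(*V[::-1,1]))%180;print('stripe',g,a,'screw',np.radians(86.6-a))
    else:
        k=back('wrist',(312,201),.149,ci)[:2];print('knob',np.linalg.norm(k-ax),np.degrees(np.arctan2(*(k-ax)[::-1])))
im=grab_frame('side'); u,v=proj('side',[.5328,-.0674,.15]).astype(int)
cv2.imwrite('pics/s8.png',cv2.resize(im[v-50:v+50,u-60:u+70,::-1],None,fx=6,fy=6,interpolation=cv2.INTER_CUBIC))
```

```text
stripe [ 0.53525837 -0.0591879 ] 74.695490798162 screw 0.20777288140603523
knob 0.10000335481716635 -132.53404720376645
```

View pics/s8.png

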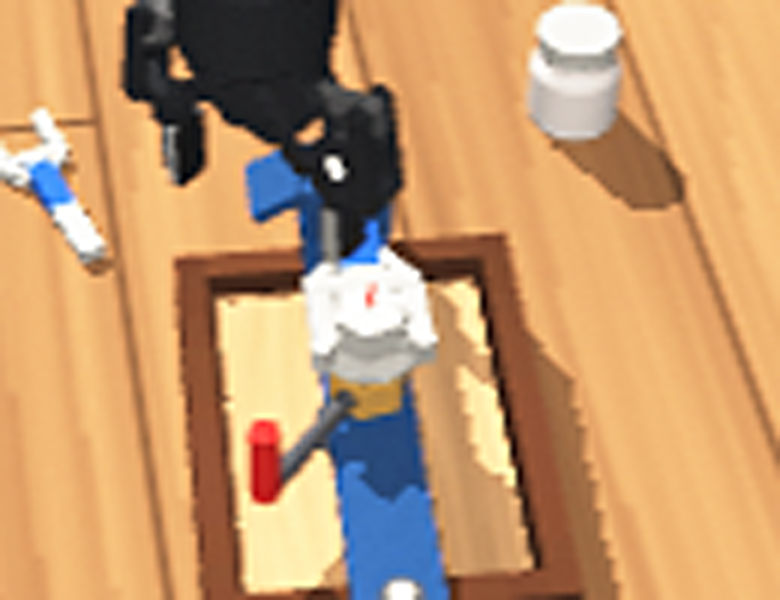

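```bash
python3 -m creep '[[[0.03,-0.01,-0.04,0,0,-0.12],[0.06,-0.02,-0.04,0,0,-0.24],[0.09,-0.03,-0.04,0,0,-0.36],[0.126,-0.045,-0.04,0,0,-0.48],[0.126,-0.045,-0.04,0,0,-0.6],[0.126,-0.045,-0.04,0,0,-0.72],[0.126,-0.045,-0.04,0,0,-0.72]]]'
python3 - <<'E'
from h import *
s=st(); ci=camera_info('wrist'); im=save('wrist','w9.png')
for n,p in (('ax',[.5328,-.0674,.153]),('pin',[.5602,.067,.165])): print(n,proj('wrist',p,ci))
hsv=cv2.cvtColor(im,cv2.COLOR_RGB2HSV); m=cv2.inRange(hsv,(105,130,60),(130,255,255)); n,l,q,c=cv2.connectedComponentsWithStats(m)
print([(q[i].tolist(),np.round(c[i])) for i in range(1,n) if q[i,4]>300])
E
```

```text
t: 16.1
tcp_pos: [0.5254, -0.0143, 0.3315]
orientation: [3.129, 0.014, 1.49]
force: [0.8, -0.1, -0.6]
opening: 0.0855
16.1 [ 0.5254 -0.0143  0.3315] [3.129 0.014 1.49 ] F [ 0.8 -0.1 -0.6] op 0.0855
ax [322.19408498 233.11353371]
pin [341.73032661 100.07604531]
[([171, 0, 26, 25, 326], array([184.,  11.])), ([267, 75, 79, 124, 3749], array([305., 131.])), ([304, 250, 36, 74, 1721], array([321., 289.]))]
```

View pics/w9.png

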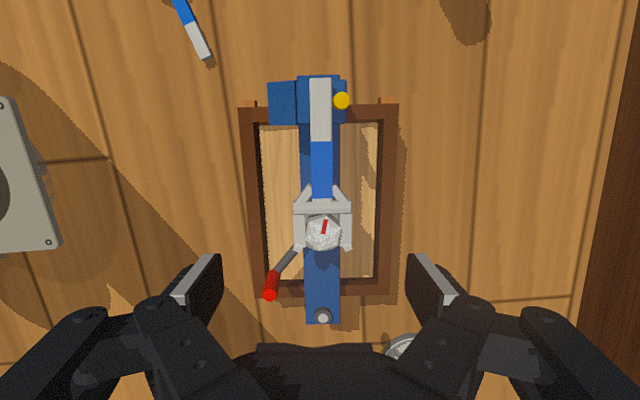

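The handle lies on the rest against the yellow pin at (342,100). The jaw is fully on the hex at (323,232), and the knob stands free at (270,292). The gripper is clear, so I hand in.

```bash
python3 -c "
from h import *
print(ticket.job_done())"
```

```text
the job is handed in; nothing more can be done
None
```

The job is done and handed in after about 16 s of robot time; the hand-in reports no verdict.

- **Spanner:** I slid the middle-sized spanner onto the hex with its handle along the red stripe and met no noticeable resistance. I then swung it clockwise about 45° until the handle met the yellow pin, where the force rose to about 10 N, and let it down on its rest.
- **Locknut:** I gripped the red knob and pulled it clockwise about 54°. The nut slipped on the held screw at about 7 N, then came up hard at 24 N at the knob without moving further, and I let go.
- **Last checks:** The final wrist picture shows the jaw fully on the hex, the handle on the rest against the pin, the knob free and the gripper clear. The screw measured about +0.21 rad, within -0.28 to 0.45. I never reached toward the jar, bowl or brush, but I did not measure their positions again.
- **Small disagreements:** The grip opening read about 1.5 mm less than the handle and knob sizes given. The vertical force on the tool reached about 18 N while I was pulling the lever. Neither mattered to the result.

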